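Touch a depth probe down on the sample in its cup and lock it

TASK

Take hold of the black knob on top of the depth gauge and lower the probe into the sample cup until its sprung tip rests lightly on the sample, without pressing hard, for the sample is brittle. Holding it at that height, turn the knob clockwise as far as it goes to lock the slide, then let go, so that the probe stays locked with its tip lightly on the sample. Leave the jar, the die and the vial beside the gauge as they are.

Things in the scene. Friction and masses are not known exactly. Their poses are not given: they have to be found in the camera images.
- gauge: The depth gauge, fixed to the bench: white base 190 x 150 mm, 30 mm high; origin at the centre of its underside, z up. A white column on the -x side carries a white guide head that overhangs the cup: x -73 to +22, y -22 to +22, from 112 to 174 mm above the bench. The metal probe rod (10 mm diameter) slides vertically through the head on the origin's axis.
- cup_rim (a point): Centre of the steel cup's mouth, at its rim, 75 mm above the gauge's origin, on the probe's axis; same axes as the gauge. The cup is 58 mm outer, 50 mm inner diameter. The sample, a pale hard disc, fills it to an unknown level: its flat top lies 5 to 30 mm below the rim.
- knob_grip (a point): Centre of the black wing knob on the rod, on its axis. The knob is a bar 12 mm thick along this frame's x, 46 mm long along y, 26 mm high (13 mm above and below this point); below it a neck 16 mm in diameter, 12 mm long, then the rod. With the probe fully up this point is 253 mm above the bench, 79 mm over the guide head's top. The frame turns with the knob.
- probe (a joint): How far the probe (rod, knob and tip together, 0.12 kg) has been lowered, in m: 0 fully up, 0.050 fully down; starts between 0 and 0.008. The slide is stiff and stays where it is left: moving it down takes about 1.3 N on the knob, up about 3.7 N, so up to 3.7 N of touch remains after letting go. Starting to move may change a force reading by up to 5 N.
- knob (a joint): Angle of the knob in rad, 0 to 1.4, growing clockwise seen from above; starts between 0 and 0.15 (slide unlocked). It is locked near the stop at 1.4. It turns stiffly, at about 0.1 N m, and stays where it is left.
- tip: The probe's sprung round tip, 8 mm diameter, under the rod; origin at its lowest point, on the probe's axis, 165 mm below the knob's centre when not pressed, 88 mm above the bench with the probe fully up (13 mm above the rim). Pressed, it springs back into the rod by up to 8 mm, at about 2 N per mm. A light touch is 2 to 10 N; the sample cracks at 15 N.
- jar: Closed glass jar with a white cap, 52 mm diameter, 65 mm high, standing beside the gauge; origin at the centre of its underside.
- die: Steel pellet die, stepped cylinder 48 mm diameter, 60 mm high, standing beside the gauge; origin at the centre of its underside.
- vial: Amber glass vial with a white cap, 28 mm diameter, 55 mm high, standing beside the gauge; origin at the centre of its underside.

How it is judged:
By the outcome, as a careful person would: the job done as asked, in the order asked, and still so for the second after the job is handed in, with the robot touching nothing.
It also fails if it takes over 38 s, if anything falls off the work surface, if the arm or the gripper's body presses on something with over 40 N, if the wrist force passes 120 N, or if a joint passes its speed limit or range.

ROBOT

A 7-joint arm with a two-finger parallel gripper is mounted at the origin on the work surface. World frame = base frame: x ahead of the robot, y to its left, z up, the work surface at z = 0. Lengths are in m, angles in rad, forces in N, time in s.
With the tool pointing down it reaches from about 0.4 to 0.85 m from the base axis. Payload 10.4 kg.
Tool frame: the origin (TCP) lies between the finger pads; the fingertips stand 19 mm ahead of it and the grasp point (between the pads) is the TCP; z points along the fingers, x is the direction in which the jaws open and shut, and the axes are right-handed (so a half turn about z gives the same grasp; the last joint's range is limited). The gripper opens to 87 mm and grips with 3 to 60 N. Pads are 19 mm wide; open, the fingers measure 117 mm over their backs; the gripper's body (75 mm by 190 mm) begins 51 mm behind the grasp point.
Start: joints at [1.263, 0.332, -0.065, 1.46, 0.022, 1.35, -0.088], TCP at [0.176, -0.6, 0.213] pointing down, gripper open.
Joint ranges: [-2.6, 2.6], [-0.5, 2.12], [-1.47, 1.34], [0.16, 2.42], [-1.27, 4.41], [0.06, 2.06], [-2.6, 2.6]. Speed limits (rad/s): [2.22, 2.22, 2.79, 2.79, 3.14, 3.14, 3.14].

INTERFACE

Orientations are given as a unit quaternion [x, y, z, w].
In Python, from bench import * gives the robot as it stands.
- The arm moves only by the tool step_arm, never from a script. Its argument "commands" is a list of rows, each a list of 6 numbers: the shift along the tool's x, y, z in m, then the turn, a rotation vector about the tool's x, y, z in rad. In form: [[tx, ty, tz, rx, ry, rz], ...]. A call has 1 to 12 rows; each row shifts and turns the commanded pose from where the row before left it, along the tool's axes as they then stand; what a row does not reach is not made up. A row lasts 1/10 s, in which the tool goes at most 50 mm and 8.59 degrees, less where a joint would pass 70% of its speed; a pose out of reach is approached as far as the arm can. A call with a gripper value outside its range is refused whole. "gripper" is the opening, from 0 (shut) to 1 (fully open), set as the call begins (left out, the last holds). The fingers move at their own pace and stop on an object; "grip_force" is the grip in N (left out, the last holds). Time passes only in rows, so rows that do not move let the fingers close. It gives the time, the measured TCP pose, the force and the opening at its end, in the units of the state.
- read_state(): the state, without advancing time (a new reading comes with each control period).
- camera(name): name is "side" or "top" or "wrist"; returns the picture (420x560x3 uint8, red, green, blue); there is no depth.
- get_calibration(name): a dict with "fx", "fy", "cx", "cy" (pixels), "R" (3x3) and "t" (3): a world point X has camera coordinates R X + t. Camera axes: x right, y down, z forward; pixel columns grow to the right and rows downward; lengths in m; the calibration is good to about 2 mm. The wrist camera is an equidistant fisheye: a pixel r from the principal point sees the ray r / f radians off the axis. A picture is of the moment at which its call begins: read the wrist's pose just before it. get_calibration takes no time and is no camera call; for the wrist camera it gives the pose at the moment of the call.
- close_job(): hands the job in, once; it reports no verdict.
The state is a dict: "time": time; "joint_positions": joint angles; "joint_vel": joint speeds; "joint_torque": joint torques, N m; "ee_pos": TCP position; "eef_rot": TCP orientation; "ft_force": force on the tool from outside, world axes, zero at the start; "torque": the same for the moment, N m; "width": finger opening in m.
Only numpy, scipy, OpenCV 4.12 (cv2) and the standard library are available. Lean on these libraries where they do the work, as an engineer would, in place of code of your own. Each camera call takes 0.05 s, during which the arm holds its last target. There are 200 camera calls.

## Working session

There is one attempt and no reset: what is moved stays moved. The work goes in short steps, Python scripts to look and compute and a tool call to move; the robot and the scene stay as the last step left them, time stands still between calls to the robot, and variables do not carry over. Pictures are saved under pics/ and viewed, on a budget of 10 in all, crops included, one or two more only if the job needs it, and the job is handed in when it is done.

Besides the shell and the picture viewer there is one more tool, called after "Request:" as a command line: name --pt "numbers of a row" for each row, then --argument value for the rest. step_arm: Moves the arm, as the interface text tells. Its arguments: {"type":"object","properties":{"commands":{"type":"array","items":{"type":"array","items":{"type":"number"}}},"gripper":{"type":"number"},"grip_force":{"type":"number"}},"required":["commands"]}

```bash
mkdir -p pics; ls; python3 - <<'E'
from bench import *
import cv2,numpy as np
s=read_state();print({k:np.round(v,3).tolist() for k,v in s.items()})
a=[]
for n in("side","top"):
    i=camera(n);cv2.imwrite(f"pics/{n}0.png",i[:,:,::-1]);c=get_calibration(n);print(n,{k:np.round(v,4).tolist() for k,v in c.items()})
E
```

```text
pics
{'time': 0.0, 'joint_positions': [1.263, 0.333, -0.065, 1.461, 0.022, 1.35, -0.089], 'joint_vel': [-0.002, 0.001, -0.001, 0.002, -0.0, -0.001, 0.0], 'joint_torque': [-0.0, -62.326, 0.024, -38.99, -0.061, 0.04, 0.0], 'ee_pos': [0.175, -0.599, 0.212], 'eef_rot': [0.8, -0.6, -0.001, -0.0], 'ft_force': [0.212, 0.072, 0.305], 'torque': [-0.015, 0.051, 0.035], 'width': 0.087}
side {'fx': 431.3231, 'fy': 431.3231, 'cx': 278.5402, 'cy': 217.8258, 'R': [[-0.9699, -0.2434, 0.0042], [-0.155, 0.6043, -0.7816], [0.1877, -0.7587, -0.6238]], 't': [0.5757, 0.1959, 0.9973]}
top {'fx': 532.7794, 'fy': 532.7794, 'cx': 271.238, 'cy': 207.1628, 'R': [[0.0281, -0.9996, 0.0005], [-0.9761, -0.0276, -0.2155], [0.2154, 0.0056, -0.9765]], 't': [0.0418, 0.6115, 1.1601]}
```

View pics/side0.png

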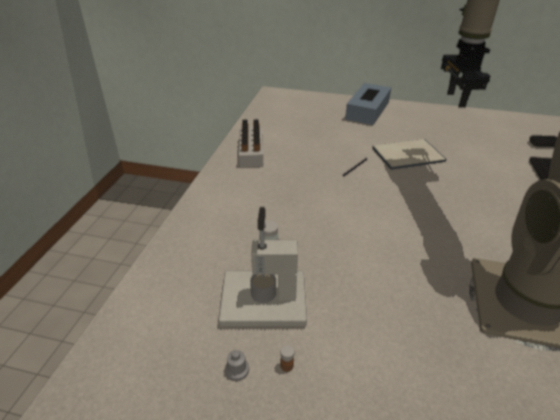

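View pics/top0.png

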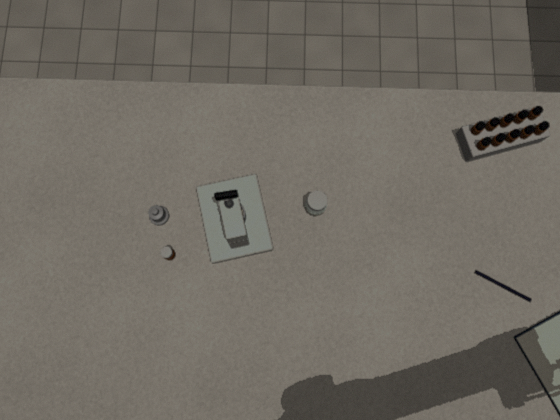

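The side view shows the dark knob at about (262,217), above the white head. The top view shows it at about (226,195), with the jar at (316,202), the die at (158,215) and the vial at (167,253).

```bash
cat > h.py <<'E'
import cv2,numpy as np
from bench import *
def ray(n,p,c=None):
    c=c or get_calibration(n);R=np.array(c['R']);t=np.array(c['t'])
    x,y=(p[0]-c['cx'])/c['fx'],(p[1]-c['cy'])/c['fy']
    if n=='wrist':
        r=np.hypot(x,y);d=np.array([x/r*np.sin(r),y/r*np.sin(r),np.cos(r)]) if r>0 else np.array([0,0,1.])
    else: d=np.array([x,y,1.])
    d=R.T@d;return -R.T@t,d/np.linalg.norm(d)
def onz(n,p,z,c=None):
    o,d=ray(n,p,c);return o+d*(z-o[2])/d[2]
def tri(rs):
    A=sum(np.eye(3)-np.outer(d,d) for o,d in rs);b=sum((np.eye(3)-np.outer(d,d))@o for o,d in rs)
    X=np.linalg.solve(A,b);return X,[np.linalg.norm((np.eye(3)-np.outer(d,d))@(X-o)) for o,d in rs]
def dark(img,box,th):
    x0,y0,x1,y1=box;m=(img[y0:y1,x0:x1].max(2)<th).astype(np.uint8)
    n,l,s,c=cv2.connectedComponentsWithStats(m)
    return [(s[i],c[i]+[x0,y0],cv2.minAreaRect((np.argwhere(l==i)[:,::-1]+[x0,y0]).astype(np.float32))) for i in range(1,n) if s[i][4]>15]
E
python3 - <<'E'
from h import *
T=cv2.imread('pics/top0.png');S=cv2.imread('pics/side0.png')
for th in(35,50):
  for n,I,b in(('top',T,(205,180,250,212)),('side',S,(250,200,275,235))):
    for q in dark(I,b,th):print(th,n,q)
for c in [(197,187),(257,176),(271,250),(211,262)]:print(onz('top',c,.03).round(3))
for n,c,z in(('jar',(316,201),.065),('die',(157,213),.06),('vial',(167,252),.055)):print(n,onz('top',c,z).round(3))
b=np.hstack([cv2.resize(T[165:270,190:280],None,fx=4.4,fy=4.4,interpolation=2),cv2.resize(S[195:300,215:310],None,fx=4.4,fy=4.4,interpolation=2)])
cv2.imwrite('pics/crop1.png',b[:600,:800]);print(b.shape)
E
```

```text
35 top (array([ 10,  10,  23,  10, 160], dtype=int32), array([225.74375, 194.81875]), ((225.76998901367188, 194.8900146484375), (7.353911399841309, 22.203153610229492), 81.8698959350586))
50 top (array([  9,  10,  24,  18, 206], dtype=int32), array([226.24271845, 196.17475728]), ((225.91175842285156, 194.64706420898438), (20.4083309173584, 18.35034942626953), 30.963754653930664))
50 side (array([ 9,  9,  5, 20, 72], dtype=int32), array([261.09722222, 219.01388889]), ((261.04949951171875, 218.50494384765625), (3.781141519546509, 19.104713439941406), 5.710592269897461))
[0.663 0.238 0.03 ]
[0.694 0.096 0.03 ]
[0.516 0.057 0.03 ]
[0.484 0.195 0.03 ]
jar [ 0.628 -0.044  0.065]
die [0.59  0.322 0.06 ]
vial [0.501 0.294 0.055]
(462, 814, 3)
```

View pics/crop1.png

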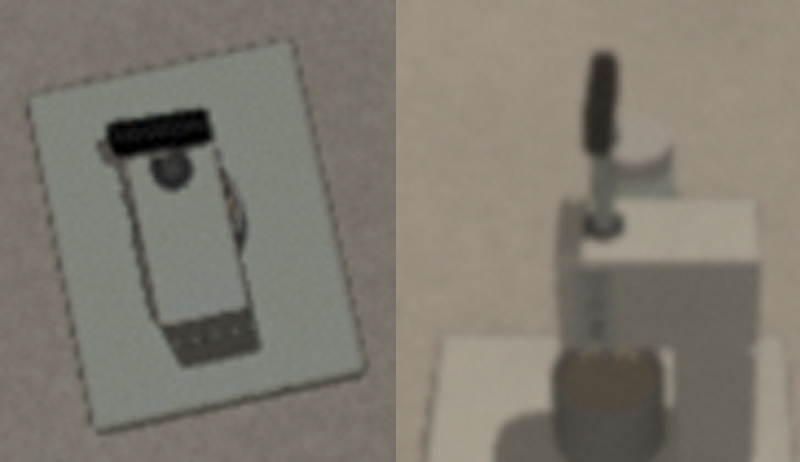

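The crop shows the knob bar clearly in both views. It is nearly parallel to the base's short side, and the cup is below the head. Next I'll triangulate.

```bash
python3 - <<'E'
from h import *
from scipy.spatial.transform import Rotation as Ro
X,e=tri([ray('top',(225.8,194.9)),ray('side',(261.3,218.3))]);print(X.round(4),np.round(e,4))
for z in(.24,.25,.26):print(z,onz('top',(225.8,194.9),z).round(4),onz('side',(261.3,218.3),z).round(4))
a=np.radians(81.87-90);u=np.array([np.cos(a),np.sin(a)])*10
d=onz('top',np.array([225.8,194.9])-u,.26)-onz('top',np.array([225.8,194.9])+u,.26)
print('knob y dir deg',np.degrees(np.arctan2(d[1],d[0])), 'so x yaw',np.degrees(np.arctan2(d[1],d[0]))-90)
# base origin by mask minAreaRect
s=read_state();M=Ro.from_quat(s['eef_rot']).as_matrix();print(M.round(3),s['ee_pos'],'jaw x yaw',np.degrees(np.arctan2(M[1,0],M[0,0])))
D=[X[0],X[1],.30]-np.array(s['ee_pos']);print('tool shift to above knob at z .30',(M.T@D).round(4))
c=get_calibration('wrist');print('wrist cam in tool', (M.T@(-np.array(c['R']).T@np.array(c['t'])-s['ee_pos'])).round(3),(np.array(c['R'])@M).round(2),c['fx'],c['cx'],c['cy'])
E
```

```text
[0.5924 0.148  0.2464] [0.0002 0.0002]
0.24 [0.5942 0.1486 0.24  ] [0.5945 0.1403 0.24  ]
0.25 [0.5917 0.1477 0.25  ] [0.5909 0.1523 0.25  ]
0.26 [0.5893 0.1467 0.26  ] [0.5873 0.1643 0.26  ]
knob y dir deg 100.00520419607554 so x yaw 10.005204196075539
[[ 0.281 -0.96  -0.   ]
 [-0.96  -0.281  0.001]
 [-0.001  0.    -1.   ]] [ 0.17547994 -0.59950434  0.21254571] jaw x yaw -73.68193482946882
tool shift to above knob at z .30 [-0.6004 -0.6101 -0.0868]
wrist cam in tool [-0.    -0.083 -0.172] [[ 1.   -0.   -0.  ]
 [ 0.    0.95 -0.3 ]
 [ 0.    0.3   0.95]] 325.19226210127806 278.2989806247617 209.84946213497315
```

The knob triangulates to about (0.590, 0.147, 0.247) with yaw near 10°. This agrees with the base centre at (0.589, 0.147), base yaw 13°, and a knob height of 0.245 to 0.253. I'll arc over to it.

Request:
step_arm --pt "0 -0.02 -0.012 0 0 -0.03" --pt "-0.002 -0.046 -0.012 0 0 -0.075" --pt "-0.002 -0.046 -0.012 0 0 -0.075" --pt "-0.002 -0.046 -0.012 0 0 -0.075" --pt "-0.002 -0.046 -0.012 0 0 -0.075" --pt "-0.002 -0.046 -0.012 0 0 -0.075" --pt "-0.002 -0.046 -0.012 0 0 -0.075" --pt "-0.002 -0.046 -0.012 0 0 -0.075" --pt "-0.002 -0.046 -0.012 0 0 -0.075" --pt "-0.002 -0.046 -0.012 0 0 -0.075" --pt "-0.002 -0.046 0 0 0 -0.075" --pt "-0.002 -0.046 0 0 0 -0.075" --gripper 1 --grip_force 25

```text
time: 1.3
ee_pos: [0.5622, -0.2618, 0.3341]
eef_rot: [0.977, -0.211, 0.001, -0.0]
ft_force: [1.0, 0.6, 0.3]
width: 0.0869
```

Request:
step_arm --pt "-0.002 -0.046 0 0 0 -0.075" --pt "-0.002 -0.046 0 0 0 -0.075" --pt "-0.002 -0.046 0 0 0 -0.075" --pt "-0.002 -0.046 0 0 0 -0.075" --pt "-0.002 -0.046 0 0 0 -0.075" --pt "-0.002 -0.03 0 0 0 -0.075" --pt "0 0 0 0 0 0"

```text
time: 2.0
ee_pos: [0.6137, -0.0046, 0.3341]
eef_rot: [1.0, 0.016, 0.0, -0.001]
ft_force: [0.4, 0.5, 0.5]
width: 0.0867
```

```bash
cat >> h.py <<'E'
from scipy.spatial.transform import Rotation as Ro
def to(X,yaw,s=None):
    s=s or read_state();M=Ro.from_quat(s['eef_rot']).as_matrix();p=np.array(s['ee_pos'])
    y=np.arctan2(M[1,0],M[0,0]);print('t',s['time'],'p',p.round(4),'yaw',np.degrees(y).round(2),'tilt',M[:,2].round(4),'F',np.round(s['ft_force'],2),'T',np.round(s['torque'],3),'w',s['width'])
    print('tool shift',(M.T@(np.array(X)-p)).round(4),'rz',round(y*-1*-1-np.radians(yaw),4))
E
python3 - <<'E'
from h import *
to([.590,.147,.247],10)
c=get_calibration('wrist');i=camera('wrist');cv2.imwrite('pics/w1.png',i[:,:,::-1])
import json;json.dump({k:np.array(v).tolist() for k,v in c.items()},open('w1.json','w'))
print(read_state()['joint_positions'].round(2) if hasattr(read_state()['joint_positions'],'round') else read_state()['joint_positions'])
E
```

```text
t 2.0 p [ 0.6137 -0.0046  0.3341] yaw 1.79 tilt [ 6.0e-04  2.6e-03 -1.0e+00] F [0.37 0.47 0.48] T [ 0.003 -0.092 -0.038] w 0.0866602259308479
tool shift [-0.019  -0.1521  0.0875] rz -0.1433
[ 0.39  0.34 -0.61  1.26  0.19  1.61 -0.16]
```

View pics/w1.png

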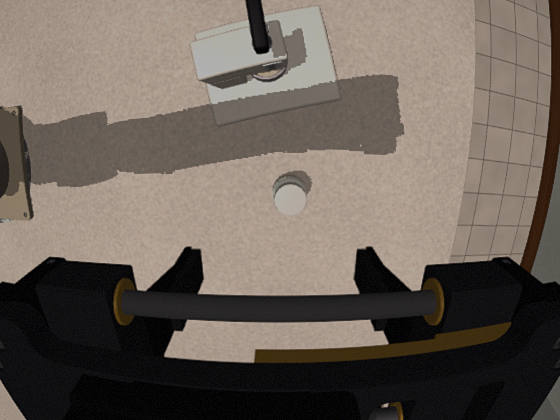

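The wrist view shows the knob at the top edge, around (258,25), with the jar at (290,195). I'll go nearer, align the yaw and look again.

Request:
step_arm --pt "-0.006 -0.03 0 0 0 -0.07" --pt "-0.006 -0.03 0 0 0 -0.073" --pt "-0.004 -0.03 0 0 0 0" --pt "0 0 0 0 0 0" --pt "0 0 0 0 0 0"

```text
time: 2.55
ee_pos: [0.5897, 0.0772, 0.3337]
eef_rot: [0.997, 0.082, 0.0, 0.0]
ft_force: [0.1, -0.6, -1.0]
width: 0.0867
```

```bash
python3 - <<'E'
from h import *
import json
to([.590,.147,.247],10)
c=get_calibration('wrist');i=camera('wrist')[:,:,::-1].copy();cv2.imwrite('pics/w2.png',i)
json.dump({k:np.array(v).tolist() for k,v in c.items()},open('w2.json','w'))
# expected pixels
for X in([.590,.147,.247],[.590,.147,.26]):
    q=np.array(c['R'])@X+np.array(c['t']);r=np.hypot(q[0],q[1]);th=np.arctan2(r,q[2]);print('exp px',c['cx']+c['fx']*th*q[0]/r,c['cy']+c['fy']*th*q[1]/r)
for q in dark(i,(150,0,420,240),45):print(q)
E
```

```text
t 2.55 p [0.5897 0.0772 0.3337] yaw 9.44 tilt [ 6.e-04 -4.e-04 -1.e+00] F [ 0.14 -0.59 -1.05] T [-0.01  -0.11  -0.006] w 0.08667705246433471
tool shift [ 0.0117 -0.0688  0.0867] rz -0.0098
exp px 294.4245277859813 128.19754086346677
exp px 295.2978644026154 129.22610945212838
(array([91, 15, 13,  9, 30], dtype=int32), array([248.76666667,  20.26666667]), ((248.14248657226562, 20.458541870117188), (4.5348381996154785, 13.892441749572754), 59.74356460571289))
(array([134,  99,  22,  59, 960], dtype=int32), array([296.76145833, 127.71145833]), ((294.5, 128.0), (58.0, 21.0), 90.0))
```

View pics/w2.png

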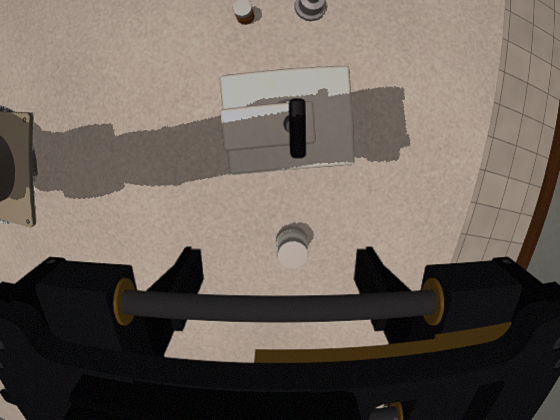

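The wrist view has the knob at (297,128), within 2 px of the prediction, and aligned with the tool's y axis. One quick refinement follows.

```bash
python3 - <<'E'
from h import *
import json
c=json.load(open('w2.json'));i=cv2.imread('pics/w2.png')
W=ray('wrist',(297.2,127.9),c)
for z in(.247,.26):print(z,onz('wrist',(297.2,127.9),z,c).round(4))
X,e=tri([W,ray('top',(225.8,194.9)),ray('side',(261.3,218.3))]);print(X.round(4),np.round(e,4))
m=i[95:165,280:315].max(2)<45
for r in (8,15,25,35,45,55,60):print(r+95,np.flatnonzero(m[r])[[0,-1]]+280)
a=onz('wrist',(298,110),.26,c)-onz('wrist',(298,150),.26,c);print('dir of image column',np.degrees(np.arctan2(a[1],a[0]))-90)
to([X[0],X[1],.247],10)
E
```

```text
0.247 [0.5921 0.1476 0.247 ]
0.26 [0.5912 0.1482 0.26  ]
[0.5923 0.1478 0.2464] [0.0003 0.0003 0.0001]
103 [289 304]
110 [289 304]
120 [285 305]
130 [289 305]
140 [290 305]
150 [290 305]
155 [291 304]
dir of image column 10.023740346261462
t 2.6 p [0.5901 0.076  0.3335] yaw 9.32 tilt [ 4.e-04 -6.e-04 -1.e+00] F [ 1.13 -0.03  0.  ] T [-0.02  -0.077 -0.037] w 0.08698207029890076
tool shift [ 0.0138 -0.0706  0.0864] rz -0.0118
```

All three rays agree to within 0.3 mm, so the knob centre is (0.592, 0.148, 0.246). The neck below it is thicker than the bar. I'll grasp about 9 mm above centre so the fingertips stay clear of the neck.

Request:
step_arm --pt "0.005 -0.024 0 0 0 -0.01" --pt "0.005 -0.024 0 0 0 0" --pt "0.004 -0.0225 0.01 0 0 0" --pt "0 0 0.024 0 0 0" --pt "0 0 0.024 0 0 0" --pt "0 0 0.015 0 0 0" --pt "0 0 0.005 0 0 0" --pt "0 0 0 0 0 0" --pt "0 0 0 0 0 0"

```text
time: 3.5
ee_pos: [0.5927, 0.1478, 0.2564]
eef_rot: [0.996, 0.086, 0.001, -0.0]
ft_force: [0.1, 0.2, 0.9]
width: 0.0872
```

```bash
python3 - <<'E'
from h import *
to([.5923,.1478,.2555],10)
a=camera('side');b=camera('wrist')
o=np.hstack([cv2.resize(a[180:300,200:320],(480,480)),cv2.resize(b[200:420,200:360],(320,440))[:,:] if 0 else cv2.resize(b[150:330,200:320],(320,480))])
cv2.imwrite('pics/c3.png',o[:,:,::-1])
E
```

```text
t 3.5 p [0.5927 0.1478 0.2564] yaw 9.83 tilt [ 1.4e-03  3.0e-04 -1.0e+00] F [0.13 0.15 0.86] T [-0.017 -0.13   0.023] w 0.087248888712478
tool shift [-0.0004 -0.0001  0.0009] rz -0.003
```

View pics/c3.png

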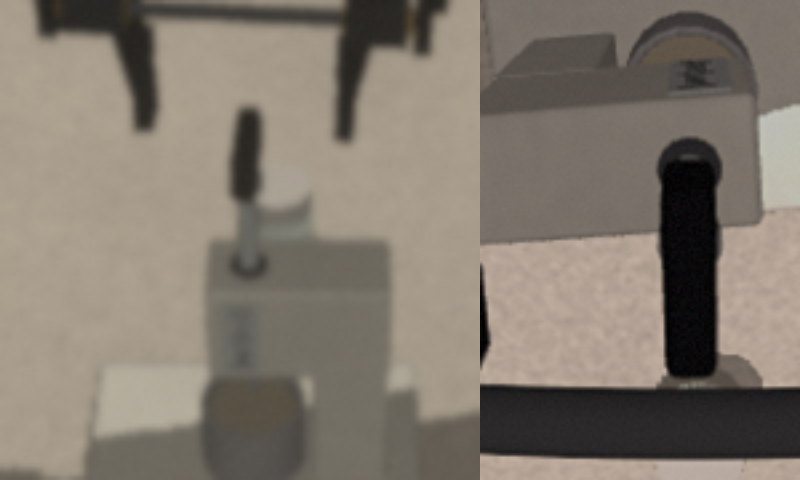

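The side view shows the knob centred between the open fingers, but the fingertips (crop rows 130–140) look about 20 mm higher than expected. The fingers may swing on a linkage, so I'll part-close to 26 mm and check.

Request:
step_arm --pt "0 0 0 0 0 0" --pt "0 0 0 0 0 0" --pt "0 0 0 0 0 0" --pt "0 0 0 0 0 0" --pt "0 0 0 0 0 0" --gripper 0.3

```text
time: 4.1
ee_pos: [0.5922, 0.1479, 0.2553]
eef_rot: [0.996, 0.086, 0.0, 0.0]
ft_force: [0.4, -0.2, -0.5]
width: 0.0548
```

```bash
python3 - <<'E'
from h import *
to([.5923,.1478,.2555],10)
a=camera('side');b=camera('wrist')
o=np.hstack([cv2.resize(a[180:300,200:320],(480,480)),cv2.resize(b[150:330,200:320],(320,480))])
cv2.imwrite('pics/c4.png',o[:,:,::-1])
c=get_calibration('side')
for dx in(-.02,.02):
  for z in(.2375,.2465,.2555):
    q=np.array(c['R'])@[.5927+dx,.1478+.0095,z]+np.array(c['t']);p=[c['cx']+c['fx']*q[0]/q[2],c['cy']+c['fy']*q[1]/q[2]];print(dx,z,4*(p[0]-200),4*(p[1]-180))
E
```

```text
t 4.1 p [0.5922 0.1479 0.2553] yaw 9.86 tilt [ 1.e-04 -1.e-04 -1.e+00] F [ 0.38 -0.23 -0.51] T [ 0.032 -0.12   0.03 ] w 0.05479478895447578
tool shift [ 0.0001  0.0001 -0.0002] rz -0.0024
-0.02 0.2375 279.02554222055755 185.3727226297026
-0.02 0.2465 278.86653957452177 171.0106087522762
-0.02 0.2555 278.70537558648357 156.45326894155676
0.02 0.2375 200.1045386743716 172.40661602468765
0.02 0.2465 199.4189550242353 158.0862535628388
0.02 0.2555 198.72413609442583 143.572986045084
```

View pics/c4.png

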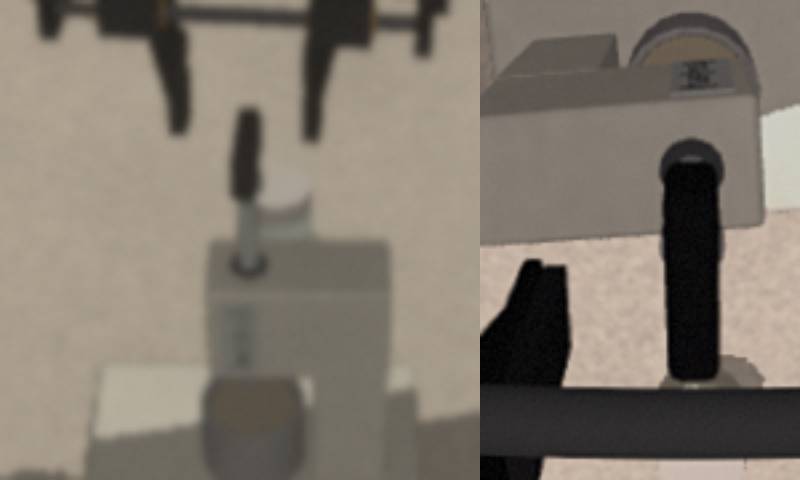

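Both views put the fingertips near or above the TCP plane, which doesn't match the stated 19 mm ahead. I'll go down 15 mm, which is safe under either reading, close to about 24 mm and compare directly.

Request:
step_arm --pt "0 0 0.007 0 0 0" --pt "0 0 0.008 0 0 0" --pt "0 0 0 0 0 0" --pt "0 0 0 0 0 0" --pt "0 0 0 0 0 0" --gripper 0.28

```text
time: 4.7
ee_pos: [0.5922, 0.1479, 0.2404]
eef_rot: [0.996, 0.086, 0.0, 0.0]
ft_force: [0.2, 0.2, 0.1]
width: 0.0252
```

```bash
python3 - <<'E'
from h import *
to([.5923,.1478,.2555],10)
a=camera('side');b=camera('wrist')
o=np.hstack([cv2.resize(a[180:270,215:305],(480,480),interpolation=2),cv2.resize(b[150:330,220:340],(320,480))])
cv2.imwrite('pics/c5.png',o[:,:,::-1])
E
```

```text
t 4.7 p [0.5922 0.1479 0.2404] yaw 9.86 tilt [ 2.e-04 -0.e+00 -1.e+00] F [0.22 0.18 0.07] T [ 0.046 -0.128 -0.034] w 0.025204887334132845
tool shift [ 0.0001  0.0002 -0.0151] rz -0.0025
```

View pics/c5.png

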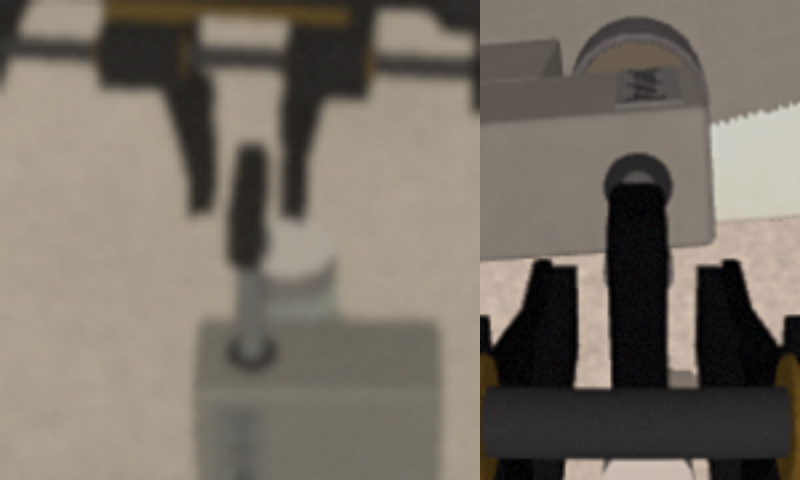

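The side crop shows the tips (row ~213) only about at the knob's mid-height (bar rows 143–268). The closing width will settle it: 12 mm means the bar, 16 mm means the neck. I'll close gently here.

Request:
step_arm --pt "0 0 0 0 0 0" --pt "0 0 0 0 0 0" --pt "0 0 0 0 0 0" --pt "0 0 0 0 0 0" --gripper 0 --grip_force 8

```text
time: 5.2
ee_pos: [0.5925, 0.148, 0.2404]
eef_rot: [0.996, 0.086, 0.0, -0.0]
ft_force: [3.1, -0.2, -0.5]
width: 0.0117
```

```bash
python3 - <<'E'
from h import *
to([.5923,.1478,.2404],10)
E
```

```text
t 5.2 p [0.5925 0.148  0.2404] yaw 9.86 tilt [ 9.e-04  2.e-04 -1.e+00] F [ 3.11 -0.17 -0.53] T [ 0.136 -0.758  0.133] w 0.01173115637388117
tool shift [-0.0002  0.0001 -0.    ] rz -0.0025
```

Width is 11.7 mm, so the fingers are on the bar, as the pictures said. I'll reopen a little, go 7 mm deeper for a fuller grip and close at 30 N.

Request:
step_arm --pt "0 0 0 0 0 0" --pt "0 0 0.003 0 0 0" --pt "0 0 0.004 0 0 0" --pt "0 0 0 0 0 0" --gripper 0.25

```text
time: 5.6
ee_pos: [0.5917, 0.1477, 0.2323]
eef_rot: [0.996, 0.086, -0.001, 0.0]
ft_force: [-0.4, 0.0, 0.3]
width: 0.021
```

Request:
step_arm --pt "0 0 0 0 0 0" --pt "0 0 0 0 0 0" --pt "0 0 0 0 0 0" --pt "0 0 0 0 0 0" --gripper 0 --grip_force 30

```text
time: 6.0
ee_pos: [0.5925, 0.148, 0.2333]
eef_rot: [0.996, 0.086, 0.0, -0.0]
ft_force: [3.4, 1.0, -1.7]
width: 0.0115
```

```bash
python3 - <<'E'
from h import *
to([.5923,.1478,.2334],10)
E
```

```text
t 6.0 p [0.5925 0.148  0.2333] yaw 9.85 tilt [ 8.e-04  2.e-04 -1.e+00] F [ 3.36  0.97 -1.65] T [ 0.187 -0.829  0.066] w 0.011523082612620396
tool shift [-0.0002  0.0001 -0.0001] rz -0.0025
```

Request:
step_arm --pt "0 0 0.001 0 0 0" --pt "0 0 0.001 0 0 0" --pt "0 0 0.001 0 0 0" --pt "0 0 0.001 0 0 0"

```text
time: 6.4
ee_pos: [0.5925, 0.148, 0.2294]
eef_rot: [0.996, 0.086, 0.0, -0.0]
ft_force: [5.0, 0.8, 1.2]
width: 0.0117
```

Request:
step_arm --pt "0 0 0.001 0 0 0" --pt "0 0 0.001 0 0 0" --pt "0 0 0.001 0 0 0"

```text
time: 6.7
ee_pos: [0.5924, 0.1479, 0.2263]
eef_rot: [0.996, 0.086, 0.0, -0.0]
ft_force: [5.3, 1.9, 0.8]
width: 0.0118
```

Request:
step_arm --pt "0 0 0.001 0 0 0" --pt "0 0 0.001 0 0 0"

```text
time: 6.9
ee_pos: [0.5924, 0.1479, 0.2243]
eef_rot: [0.996, 0.086, 0.0, -0.0]
ft_force: [4.4, 1.3, 1.3]
width: 0.0121
```

Request:
step_arm --pt "0 0 0.001 0 0 0" --pt "0 0 0.001 0 0 0"

```text
time: 7.1
ee_pos: [0.5924, 0.148, 0.2223]
eef_rot: [0.996, 0.086, 0.0, -0.0]
ft_force: [5.2, 1.0, 2.8]
width: 0.012
```

Request:
step_arm --pt "0 0 0.001 0 0 0"

```text
time: 7.2
ee_pos: [0.5924, 0.148, 0.2213]
eef_rot: [0.996, 0.086, 0.0, -0.0]
ft_force: [4.4, 1.0, 2.3]
width: 0.0117
```

Request:
step_arm --pt "0 0 0.001 0 0 0"

```text
time: 7.3
ee_pos: [0.5924, 0.148, 0.2203]
eef_rot: [0.996, 0.086, 0.0, -0.0]
ft_force: [4.2, 1.1, 2.1]
width: 0.0119
```

Request:
step_arm --pt "0 0 0.0005 0 0 0"

```text
time: 7.4
ee_pos: [0.5924, 0.1479, 0.2198]
eef_rot: [0.996, 0.086, 0.0, -0.0]
ft_force: [4.5, 1.3, 0.8]
width: 0.0118
```

Request:
step_arm --pt "0 0 0.001 0 0 0" --pt "0 0 0.001 0 0 0"

```text
time: 7.6
ee_pos: [0.5924, 0.1479, 0.218]
eef_rot: [0.996, 0.086, 0.0, -0.0]
ft_force: [4.8, 0.7, 4.1]
width: 0.0116
```

Request:
step_arm --pt "0 0 0.001 0 0 0" --pt "0 0 0.001 0 0 0"

```text
time: 7.8
ee_pos: [0.5925, 0.148, 0.2163]
eef_rot: [0.996, 0.086, 0.001, -0.0]
ft_force: [4.1, -0.2, 6.9]
width: 0.0119
```

Request:
step_arm --pt "0 0 0.001 0 0 0"

```text
time: 7.9
ee_pos: [0.5925, 0.148, 0.2156]
eef_rot: [0.996, 0.086, 0.001, -0.0]
ft_force: [3.0, -0.2, 8.6]
width: 0.0119
```

The tip is in contact: force rises about 2 N/mm above a moving baseline of about 1.5 N, so the tip carries roughly 7 N. I'll hold and read.

Request:
step_arm --pt "0 0 -0.0004 0 0 0" --pt "0 0 0 0 0 0" --pt "0 0 0 0 0 0"

```text
time: 8.2
ee_pos: [0.5924, 0.148, 0.2156]
eef_rot: [0.996, 0.086, 0.0, 0.0]
ft_force: [4.3, -0.4, 5.3]
width: 0.0119
```

Request:
step_arm --pt "0 0 0 0 0 0"

```text
time: 8.3
ee_pos: [0.5925, 0.148, 0.2156]
eef_rot: [0.996, 0.086, 0.0, -0.0]
ft_force: [5.1, 0.7, 6.4]
width: 0.0118
```

Tip force is about 7 N, from contact at TCP z 0.2192 plus 3.6 mm of compression. I'll ease up slightly and turn clockwise (+rz about tool z).

Request:
step_arm --pt "0 0 -0.0005 0 0 0" --pt "0 0 0 0 0 0.05" --pt "0 0 0 0 0 0.09" --pt "0 0 0 0 0 0.09" --pt "0 0 0 0 0 0.09"

```text
time: 8.8
ee_pos: [0.5922, 0.148, 0.2159]
eef_rot: [0.997, -0.076, 0.0, -0.0]
ft_force: [4.9, 1.1, 5.0]
width: 0.0121
```

```bash
python3 - <<'E'
from h import *
to([.5923,.1478,.2160],10)
print(np.round(read_state()['joint_positions'],2))
E
```

```text
t 8.8 p [0.5922 0.148  0.2159] yaw -8.69 tilt [ 4.e-04  0.e+00 -1.e+00] F [4.88 1.14 4.96] T [ 0.188 -0.938  0.073] w 0.012089459160236658
tool shift [ 0.0001  0.0002 -0.0001] rz -0.3262
[ 0.18  0.37 -0.64  1.47  0.22  1.38 -0.63]
```

Request:
step_arm --pt "0 0 0 0 0 0.09" --pt "0 0 0 0 0 0.09" --pt "0 0 0 0 0 0.09" --pt "0 0 0 0 0 0.09" --pt "0 0 0 0 0 0.09" --pt "0 0 0 0 0 0.09" --pt "0 0 0 0 0 0.09" --pt "0 0 0 0 0 0.09" --pt "0 0 0 0 0 0.09" --pt "0 0 0 0 0 0.03"

```text
time: 9.8
ee_pos: [0.5919, 0.1482, 0.2159]
eef_rot: [0.88, -0.476, -0.0, -0.0]
ft_force: [2.4, 0.9, 5.1]
width: 0.0116
```

```bash
python3 - <<'E'
from h import *
to([.5923,.1478,.2160],10)
E
```

```text
t 9.8 p [0.5919 0.1482 0.2159] yaw -56.78 tilt [-2.e-04  2.e-04 -1.e+00] F [2.4  0.88 5.15] T [ 0.183 -0.568  0.146] w 0.011643684490350647
tool shift [ 0.0006 -0.0001 -0.0001] rz -1.1656
```

Request:
step_arm --pt "0 0 0 0 0 0.05" --pt "0 0 0 0 0 0.05" --pt "0 0 0 0 0 0.03" --pt "0 0 0 0 0 0.03"

```text
time: 10.2
ee_pos: [0.5919, 0.1483, 0.2159]
eef_rot: [0.839, -0.543, -0.0, -0.0]
ft_force: [2.8, 0.5, 5.3]
width: 0.0118
```

```bash
python3 - <<'E'
from h import *
to([.5923,.1478,.2160],10)
E
```

```text
t 10.2 p [0.5919 0.1483 0.2159] yaw -65.83 tilt [-3.e-04  3.e-04 -1.e+00] F [2.78 0.51 5.32] T [ 0.26  -0.507  0.14 ] w 0.011823297756942453
tool shift [ 0.0006 -0.0002 -0.0001] rz -1.3234
```

Request:
step_arm --pt "0 0 0 0 0 0.03" --pt "0 0 0 0 0 0.02"

```text
time: 10.4
ee_pos: [0.5918, 0.1483, 0.2158]
eef_rot: [0.826, -0.564, -0.0, 0.0]
ft_force: [2.2, 0.9, 5.8]
width: 0.0119
```

```bash
python3 - <<'E'
from h import *
to([.5923,.1478,.2160],10)
E
```

```text
t 10.4 p [0.5918 0.1483 0.2158] yaw -68.65 tilt [-3.e-04  1.e-04 -1.e+00] F [2.24 0.93 5.83] T [ 0.161 -0.596  0.581] w 0.011898244879491388
tool shift [ 0.0006 -0.0002 -0.0002] rz -1.3728
```

The moment jumped from 0.14 to 0.58 N m after 1.37 rad of turn, so the stop is reached. I'll hold briefly, open, and lift away.

Request:
step_arm --pt "0 0 0 0 0 0" --pt "0 0 0 0 0 0"

```text
time: 10.6
ee_pos: [0.5919, 0.1483, 0.2159]
eef_rot: [0.826, -0.563, -0.0, 0.0]
ft_force: [2.7, 1.4, 5.9]
width: 0.0119
```

Request:
step_arm --pt "0 0 0 0 0 0" --pt "0 0 0 0 0 0" --pt "0 0 0 0 0 0" --pt "0 0 0 0 0 0" --pt "0 0 0 0 0 0" --gripper 0.7

```text
time: 11.1
ee_pos: [0.5919, 0.1478, 0.2153]
eef_rot: [0.826, -0.564, -0.0, 0.0]
ft_force: [0.5, 0.7, -0.7]
width: 0.0443
```

Request:
step_arm --pt "0 0 -0.01 0 0 0" --pt "0 0 -0.025 0 0 0" --pt "0 0 -0.035 0 0 0" --pt "0 0 -0.035 0 0 0" --pt "0 0.03 -0.03 0 0 0" --pt "0 0.03 -0.01 0 0 0" --pt "0 0.02 0 0 0 0" --pt "0 0 0 0 0 0" --pt "0 0 0 0 0 0"

```text
time: 12.0
ee_pos: [0.5177, 0.1187, 0.3615]
eef_rot: [0.826, -0.564, 0.001, -0.0]
ft_force: [-0.4, -0.8, -0.0]
width: 0.0607
```

```bash
python3 - <<'E'
from h import *
to([.5923,.1478,.2160],10)
a=camera('side');t=camera('top');b=camera('wrist')
cv2.imwrite('pics/side9.png',a[:,:,::-1]);cv2.imwrite('pics/top9.png',t[:,:,::-1])
o=np.hstack([cv2.resize(a[190:385,210:320],(340,600)),cv2.resize(t[170:270,140:340],(460,230)) if 0 else np.vstack([cv2.resize(t[150:280,130:340],(460,285)),cv2.resize(b[0:383,:560],(460,315))])])
cv2.imwrite('pics/c9.png',o[:,:,::-1])
E
```

```text
t 12.0 p [0.5177 0.1187 0.3615] yaw -68.66 tilt [ 1.4e-03 -3.0e-04 -1.0e+00] F [-0.38 -0.84 -0.03] T [-0.046  0.005 -0.005] w 0.06067596463367325
tool shift [-1.000e-04 -7.990e-02  1.456e-01] rz -1.3729
```

View pics/c9.png

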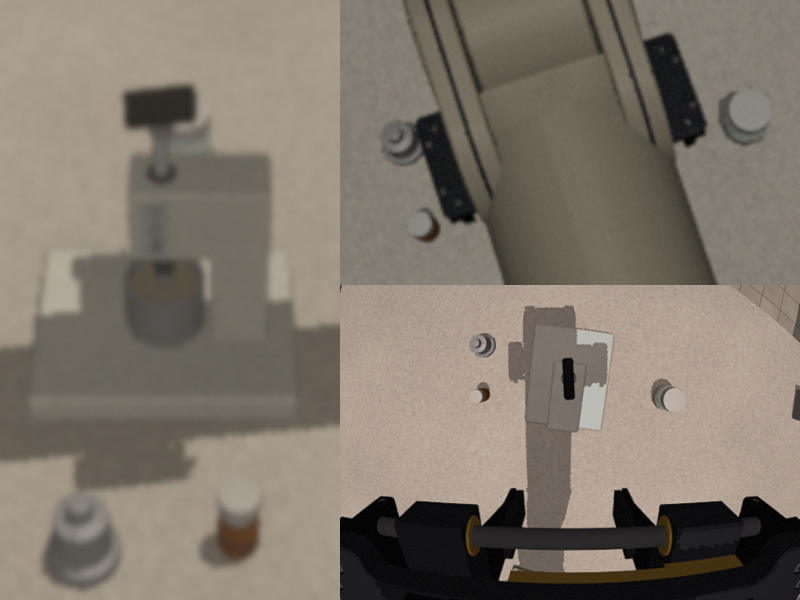

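The picture shows the knob released, turned crosswise and about 16 mm lower. The tip is in the cup, and the jar, die and vial are standing where they were. I'll hand it in.

```bash
python3 -c "
from bench import *
print(close_job())"
```

```text
the job is handed in; nothing more can be done
None
```

The probe is lowered onto the sample, the knob is turned clockwise to its stop, and the gripper has let go. I handed the job in at about 12 s of the 38 s allowed.

- **Touch:** contact came about 14 mm into the descent, and the force rose at about 2 N per mm as expected. I eased up slightly before turning. I estimate about 6.5–7 N on the tip, assuming a moving baseline near 1.5 N with noise of about 1 N; the force was not read again after locking.
- **Lock:** after 1.37 rad of turn, the moment jumped from 0.14 to 0.58 N m, which shows the stop. The height held to about 0.1 mm while turning.
- **Last checks:** the wrist force was about zero after release. The side view shows the knob about 16 mm lower, against 17 mm by the arm's own reading. The jar, die and vial appear unmoved by eye; I did not measure them again.
- **Disagreement:** the pictures showed the fingertips about 10 mm behind the reported tool point, not 19 mm ahead as stated. I trusted the pictures. The closing width of 11.7 mm confirmed that the grip was on the 12 mm bar rather than the 16 mm neck.

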